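# Lock the hold-down's pivot pin with its R-clip

### The job

The pivot pin of the bench hold-down has worked its way out: push it home by its head, then take the R-clip from the wooden rest block and push it straight down into the pin's cross-hole until its bent leg has snapped over the pin and the clip's collar sits on the pin. Feel for the hole and press gently: neither your fingers nor the clip may load the hold-down or its pin with more than 25 N. Leave everything else on the bench where it is.

Things in the scene. Friction and masses are not known exactly. Their poses are not given: they have to be found in the camera images.
- bracket: steel clevis on a 110 x 130 x 8 mm plate fixed to the bench, origin under the plate's centre, z up, x along its red hold-down arm (ends at x 170 mm; nothing above 95 mm). Two 8 mm cheeks, outer faces at y +30 and -30 mm, tops at 92 mm. The 25 mm pivot pin lies along y, axis at x 0, z 75 mm: round head (36 mm, 8 mm thick) on the +y side, end with the cross-hole on the -y side
- pin (a joint): how far (m) the pivot pin stands out along the bracket's +y: 0 = home, head against the +y cheek. Starts at 0.038 to 0.044, its cross-hole hidden in the clevis. The head's outer face is at bracket y = 38 mm + this value. Slides with about 4 N of friction, stops hard at 0, does not turn, stays where left
- clip_zone (a point): fixed point on the pin's axis (bracket x 0, y -53, z 75 mm; axes of the bracket): middle of where the cross-hole may lie with the pin home. The hole, 7 x 7 mm, goes vertically through the pin; its centre is up to 11 mm from this point either way along y, different each time, to be found by sight or feel. The pin ends 27 mm beyond the hole (to -y)
- clip_ring (a point): centre of the ring of the R-clip, the part to grip. The clip, of 5 mm steel wire, stands upright in the rest block: z up, ring on top, flat in its y-z plane. Ring 30 mm across outside: its flat sides at y -15 and +15 mm, 16 mm high, are the grip. The straight leg runs down along y -8 mm and ends 84 mm below this point; its tip is rounded
- clip_seat (a point): point on the axis of the R-clip's straight leg, 48 mm below and 8 mm to -y of clip_ring (same axes), 36 mm above the leg's tip. With the clip fully home it lies on the pin's axis or up to 1 mm below it. The clip may be fitted with its bent leg on either side of the pin
- rack: wooden rest block fixed to the bench, 130 (x) x 85 (y) x 58 mm, origin under its centre. The clip stands loosely in a slot (7.5 x 23.5 mm, long side along y, 50 mm deep) at its centre, straight leg towards the block's -y. Two wooden tool handles stand fixed in it at x = -50, y = +20 mm and x = +50, y = -20 mm, up to 104 mm high
- jar: glass-clear screw jar, 72 mm across, 95 mm tall, loose; origin under its centre; leave it alone
- mallet: hammer lying on the bench, loose, about 0.3 m long; leave it alone
- driver: wooden-handled screwdriver lying on the notebook, loose; leave it alone
- notebook: red-covered notebook, 150 x 200 x 14 mm, lying flat, loose; leave it alone
- knob_handle: turned wooden tool handle standing upright, 34 mm across, 66 mm tall, loose; leave it alone
- tin: open aluminium tin, 64 mm across, 55 mm tall, loose; leave it alone
- clip: the whole R-clip, about 55 g, origin at clip_seat, same axes. The bent leg, on the +y side of the straight one, springs outwards: pushing it over the pin takes about 8 to 12 N, then it snaps round the pin and pulls the clip home. A collar 12 mm across on the straight leg, lower face 13.5 mm above this origin, comes to rest on top of the pin

How it is judged:
By the outcome, as a careful person would: the job done as asked, in the order asked, and still so for the second after the job is handed in, with the robot touching nothing.
It also fails if it takes over 72 s, if anything falls off the work surface, if the arm or the gripper's body presses on something with over 40 N, if the wrist force passes 120 N, or if a joint passes its speed limit or range.

### The arm

A 6-joint arm with a two-finger parallel gripper is mounted at the origin on the work surface. World frame = base frame: x ahead of the robot, y to its left, z up, the work surface at z = 0. Lengths are in mm, angles in degrees, forces in N, time in s.
With the tool pointing down it reaches from about 350 to 850 mm from the base axis. Payload 8.1 kg.
Tool frame: the origin (TCP) lies between the finger pads; the fingertips stand 22 mm ahead of it and the grasp point (between the pads) lies 3 mm ahead of it; z points along the fingers, y is the line along which they close (so a half turn about z gives the same grasp; the last joint's range is limited). The gripper opens to 85 mm and grips with 20 to 120 N. Pads are 22 mm wide; open, the fingers measure 114 mm over their backs; the gripper's body (76 mm by 85 mm) begins 54 mm behind the grasp point. The pads swing forward as they close: fully open they stand 13 mm farther back than shut.
Start: joints at [63.575, 7.471, 85.268, -0, 87.261, -4.893], TCP at [220.189, 558.142, 253.292] pointing down, gripper open.
Joint ranges: [-169.43, 169.43], [-51.17, 129.36], [1.28, 143.12], [-76.62, 256.62], [0, 156.53], [-152.29, 152.29]. Speed limits (degrees/s): [136.94, 136.94, 159.86, 180, 180, 180].

### API

Orientations are given as [roll, pitch, yaw] about the fixed x, y, z axes, in that order (R = Rz(yaw) Ry(pitch) Rx(roll)).
In Python, from bench import sense, snapshot, calibration, hand_in gives the robot as it stands.
- The arm moves only by the shell command python3 -m crank 'ROWS' [FORCE]. ROWS is JSON, a list of rows, each a list of 5 numbers: the shift along the tool's x, y, z in cm, then the turn about the tool's z in rad, then the finger opening in cm, from 0 to 8.54. A call has 1 to 20 rows; each row is the pose to reach, as a shift and turn from the pose commanded when the call began, along the tool's axes at that moment; what a row does not reach only later rows make up. A row lasts 1/10 s, in which the tool goes at most 50 mm and 8.59 degrees, less where a joint would pass 70% of its speed; a pose out of reach is approached as far as the arm can. A call with a gripper value outside its range is refused whole. The fingers move at their own pace and stop on an object; FORCE is the grip in N (left out, the last holds). Time passes only in rows, so rows that repeat a pose let the fingers close. It gives the time, the measured TCP pose, the force, the opening and the grip force at its end, in the units of the state.
- sense(): the state, without advancing time (a new reading comes with each control period).
- snapshot(name): name is "side" or "top" or "wrist"; returns (picture, depth): 420x560x3 uint8, red, green, blue; 420x560 float32, mm along the optical axis (not along the pixel's ray), 0 where there is no reading.
- calibration(name): a dict with "fovy" (degrees; the focal length in pixels is half the picture's height over the tangent of half this angle, whatever the lens; pixels are square), "cx", "cy" (the principal point, pixels), "rvec" (rotation vector, rad) and "tvec" (3), from world to camera coordinates, as OpenCV has them; the wrist camera has in their place "tool_from_camera" (4x4, takes a point from camera to tool coordinates, whose origin is the TCP and whose axes are the flange's). Camera axes: x right, y down, z forward; pixel columns grow to the right and rows downward; lengths in mm; the calibration is good to about 2 mm. A picture is of the moment at which its call begins: read the wrist's pose just before it. calibration takes no time and is no camera call.
- hand_in(): hands the job in; it is judged then, once.
The state is a dict: "time": time; "joint_pos": joint angles; "qd": joint speeds; "joint_efforts": joint torques, N m; "tool_pos": TCP position; "tcp_rot": TCP orientation; "ft_force": force on the tool from outside, world axes, zero at the start; "wrist_torque": the same for the moment, N m; "finger_gap": finger opening in mm; "grip_force": force on a finger pad.
Only numpy, scipy, OpenCV 4.12 (cv2) and the standard library are available. Lean on these libraries where they do the work, as an engineer would, in place of code of your own. Each camera call takes 0.05 s, during which the arm holds its last target. There are 200 camera calls.

## Working session

There is one attempt and no reset: what is moved stays moved. The work goes in short steps, Python scripts to look and compute and a shell command to move; the robot and the scene stay as the last step left them, time stands still between calls to the robot, and variables do not carry over. Pictures are saved under pics/ and viewed, at most 10 in all, crops included, and the job is handed in when it is done.

```bash
mkdir -p pics
cat > h.py <<'E'
import numpy as np,cv2
from scipy.spatial.transform import Rotation as R
from bench import sense,snapshot,calibration
def T_tool(s):
    T=np.eye(4);T[:3,:3]=R.from_euler('xyz',s['tcp_rot'],degrees=True).as_matrix();T[:3,3]=s['tool_pos'];return T
def grab(name):
    s=sense();p,d=snapshot(name);c=calibration(name)
    if name=='wrist': W=T_tool(s)@np.array(c['tool_from_camera'])
    else:
        M=np.eye(4);M[:3,:3]=cv2.Rodrigues(np.array(c['rvec'],float))[0];M[:3,3]=np.ravel(c['tvec']);W=np.linalg.inv(M)
    f=210/np.tan(np.radians(c['fovy'])/2)
    np.savez(f'{name}.npz',p=p,d=d,W=W,k=[f,c['cx'],c['cy']])
    return p,d,W,(f,c['cx'],c['cy'])
def load(name):
    z=np.load(f'{name}.npz');return z['p'],z['d'],z['W'],z['k']
def cloud(d,W,k):
    v,u=np.mgrid[:420,:560];P=np.stack([(u-k[1])/k[0]*d,(v-k[2])/k[0]*d,d],-1)
    return P@W[:3,:3].T+W[:3,3]
def ray(u,v,z,W,k):
    r=W[:3,:3]@np.array([(u-k[1])/k[0],(v-k[2])/k[0],1]);o=W[:3,3];return o+r*(z-o[2])/r[2]
def proj(X,W,k):
    c=np.linalg.inv(W)@np.append(X,1);return k[1]+k[0]*c[0]/c[2],k[2]+k[0]*c[1]/c[2]
E
python3 - <<'E'
from h import *
s=sense();print(s)
for n in('top','side'):
    p,d,W,k=grab(n);cv2.imwrite(f'pics/{n}0.png',p[...,::-1]);print(n,W.round(3).tolist(),k,(d>0).mean(),calibration(n).keys())
print(calibration('wrist'))
E
```

```text
{'time': 0.0, 'joint_pos': array([ 6.35741854e+01,  7.51468302e+00,  8.53297140e+01, -1.05621789e-03,
        8.72600723e+01, -4.89329313e+00]), 'qd': array([-0.03882305,  0.01544708, -0.01626993, -0.05454   , -0.0098713 ,
        0.01791173]), 'joint_efforts': array([-1.91155457e-03, -5.69421601e+01, -5.00528634e+01, -5.51026260e-04,
        1.54898968e-02, -5.88422409e-06]), 'tool_pos': array([219.98035149, 557.67866754, 252.24464429]), 'tcp_rot': array([-1.79895821e+02, -7.86018674e-03,  1.58467523e+02]), 'ft_force': array([ 0.18371266, -0.12534103, -0.65971155]), 'wrist_torque': array([ 0.00647319, -0.00788291, -0.00207057]), 'grip_force': 0.0, 'finger_gap': 85.5302983555616}
top [[0.029, -0.991, 0.13, 437.142], [-0.999, -0.032, -0.022, 4.936], [0.026, -0.129, -0.991, 1264.332], [0.0, 0.0, 0.0, 1.0]] (np.float64(513.5445033099634), 279.25683658728985, 212.04348328723938) 0.9959778911564626 dict_keys(['fovy', 'cx', 'cy', 'rvec', 'tvec'])
side [[-0.988, -0.114, 0.102, 457.012], [-0.153, 0.707, -0.691, 689.79], [0.007, -0.698, -0.716, 801.245], [0.0, 0.0, 0.0, 1.0]] (np.float64(410.5655502414603), 277.9856104410446, 206.1082276300537) 0.9959056122448979 dict_keys(['fovy', 'cx', 'cy', 'rvec', 'tvec'])
{'fovy': 63.69709877759054, 'cx': 281.1643927034659, 'cy': 210.428436538792, 'tool_from_camera': array([[ 5.42905661e-04, -9.60198790e-01, -2.79317005e-01,
         7.07643191e+01],
       [ 9.99999853e-01,  5.18199599e-04,  1.62292135e-04,
         7.68524498e-01],
       [-1.10907518e-05, -2.79317052e-01,  9.60198930e-01,
        -1.21089345e+02],
       [ 0.00000000e+00,  0.00000000e+00,  0.00000000e+00,
         1.00000000e+00]])}
```

View pics/top0.png

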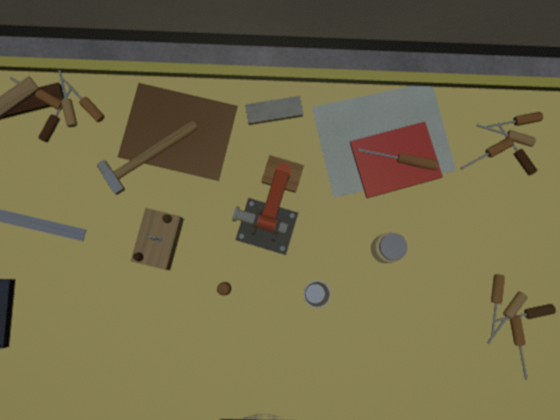

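View pics/side0.png

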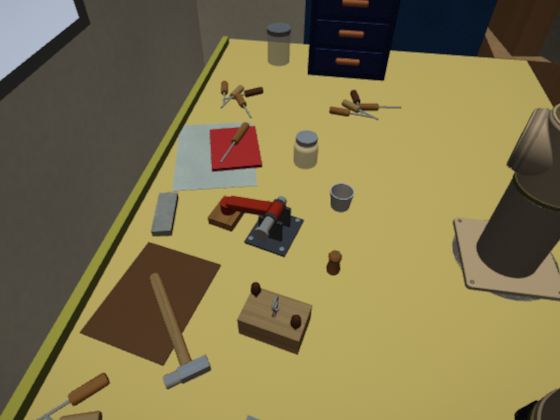

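The top view shows the bracket around (267,226), with its arm pointing up to (285,170) and the pin head at (238,215). The rack is at (157,239) with handles at (167,218) and (138,257), and the clip sits between them. The side view agrees.

Run:
```python
from h import *
for n in('top','side'):
    p,d,W,k=load(n);X=cloud(d,W,k)
    hsv=cv2.cvtColor(p,cv2.COLOR_RGB2HSV);z=X[...,2]
    print(n,'bench z',np.median(z[150:300,100:500]))
    if n=='top': b=np.zeros(z.shape,bool);b[190:260,225:305]=1;r=np.zeros(z.shape,bool);r[200:275,125:190]=1;arm=np.zeros(z.shape,bool);arm[160:240,250:300]=1
    else: b=np.zeros(z.shape,bool);b[190:255,240:310]=1;r=np.zeros(z.shape,bool);r[280:350,235:315]=1;arm=np.zeros(z.shape,bool);arm[190:240,215:285]=1
    pl=b&(z>3)&(z<14)&(hsv[...,2]<110)
    rc=cv2.minAreaRect(X[pl][:,:2].astype(np.float32));print('plate',pl.sum(),rc)
    red=arm&((hsv[...,0]<8)|(hsv[...,0]>172))&(hsv[...,1]>150)&(z>40)
    c,s,vt=np.linalg.svd(X[red][:,:2]-X[red][:,:2].mean(0),full_matrices=False);print('arm',red.sum(),X[red].mean(0),vt[0],z[red].max())
    pin=b&(hsv[...,1]<70)&(z>50)&(z<105);print('pin/grey hi',pin.sum())
    P=X[pin];
    if len(P): print(np.round(P[::max(1,len(P)//12)]),)
    t=r&(z>48)&(z<66);print('rack',t.sum(),cv2.minAreaRect(X[t][:,:2].astype(np.float32)),z[t].mean())
    h=r&(z>90);P=X[h]
    nn,l=cv2.connectedComponents(h.astype(np.uint8))
    for i in range(1,nn):
        q=l==i
        if q.sum()>3: print('blob',q.sum(),X[q].mean(0),X[q][:,2].max(),np.argwhere(q).mean(0))
```

```text
top bench z 0.8972572673204695
plate 1392 ((587.835205078125, 1.9534912109375), (130.0645294189453, 155.23329162597656), 75.28938293457031)
arm 720 [628.72997361  -8.9164662   86.57842032] [-0.97155668  0.23680712] 1264.3318378991426
pin/grey hi 484
[[600.  80.  85.]
 [597.  22.  51.]
 [583.  83.  92.]
 [582.  53.  88.]
 [584. -21.  73.]
 [575.  70.  79.]
 [573.  34.  91.]
 [569.  39.  83.]
 [563.  44.  71.]
 [560. -37.  84.]
 [551. -19.  90.]
 [544.  43.  71.]
 [532. -13.  70.]]
rack 1874 ((522.8935546875, 266.3312683105469), (87.06243896484375, 130.2071533203125), 77.48084259033203) 57.884087958776206
blob 58 [564.74772597 230.79265586 119.82826812] 1264.3318378991426 [218.27586207 166.65517241]
blob 30 [522.67935835 265.09433299 102.835396  ] 110.38066125612204 [237.2 151.7]
blob 63 [478.10994762 294.61496696  98.89134777] 106.89536126854046 [256.71428571 137.68253968]
side bench z 0.5557235913155409
plate 874 ((590.0340576171875, 5.5069427490234375), (131.3893280029297, 157.0537567138672), 75.0157699584961)
arm 848 [626.03790501   2.91529261  79.64004653] [-0.69697991  0.71709065] 801.244877682491
pin/grey hi 560
[[560. -37.  85.]
 [546. -13.  82.]
 [534.  -3.  62.]
 [574.  42.  93.]
 [593.  34.  70.]
 [572.  51.  85.]
 [566.  48.  76.]
 [564.  42.  62.]
 [570.  40.  52.]
 [575.  76.  84.]
 [600.  84.  78.]
 [590.  86.  72.]
 [588.  88.  60.]]
rack 2319 ((524.6922607421875, 269.90869140625), (87.96666717529297, 130.77430725097656), 77.98308563232422) 57.767711686961825
blob 78 [568.589207   243.36199219  98.7022554 ] 105.63633092627333 [287.         254.66666667]
blob 44 [523.63675914 284.3598858  117.62510253] 801.244877682491 [302.72727273 273.54545455]
blob 89 [479.89288736 302.77147997  98.94149854] 105.7596727613593 [319.87640449 294.91011236]
```

```bash
cat >> h.py <<'E'
def goal(x,y,z,yaw):
    s=sense();d=T_tool(s)[:3,:3].T@(np.array([x,y,z])-s['tool_pos'])/10
    # tool pointing down: turn about tool z is -yaw
    t=-(yaw-s['tcp_rot'][2]+180)%360-180; t=(s['tcp_rot'][2]-yaw+180)%360-180
    print('row',d.round(2),np.radians(t).round(4),'t',s['time'])
E
python3 -c "
from h import *
goal(523,268,250,167.7)"
```

```text
row [-38.82 -15.83   0.25] -0.1611 t 0.1
```

```bash
python3 -m crank '[[-38.8,-15.8,0.2,-0.161,6],[-38.8,-15.8,0.2,-0.161,6],[-38.8,-15.8,0.2,-0.161,6],[-38.8,-15.8,0.2,-0.161,6],[-38.8,-15.8,0.2,-0.161,6],[-38.8,-15.8,0.2,-0.161,6],[-38.8,-15.8,0.2,-0.161,6],[-38.8,-15.8,0.2,-0.161,6],[-38.8,-15.8,0.2,-0.161,6],[-38.8,-15.8,0.2,-0.161,6],[-38.8,-15.8,0.2,-0.161,6],[-38.8,-15.8,0.2,-0.161,6]]'
python3 - <<'E'
from h import *
p,d,W,k=grab('wrist');cv2.imwrite('pics/w1.png',p[...,::-1])
E
```

```text
time: 1.3
tool_pos: [522.3, 269.6, 251.0]
tcp_rot: [-180.0, -0.1, 167.7]
ft_force: [0.2, -0.1, 0.1]
finger_gap: 59.6
grip_force: 0.0
```

View pics/w1.png

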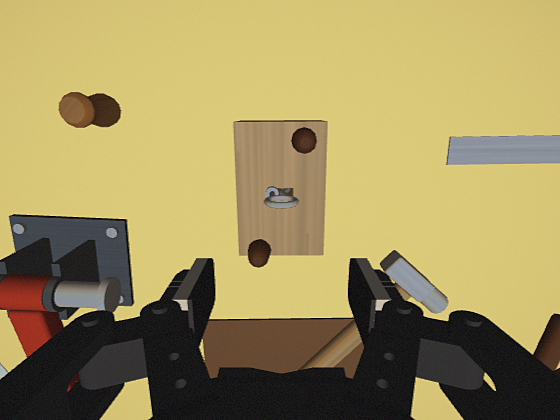

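The rack is centred near (281,188) and the ring is at (281,200). What looks like a collar sits left of the ring at (272,192), the world −y side. I'll zoom in to confirm.

Run:
```python
from h import *
p,d,W,k=load('wrist');X=cloud(d,W,k);z=X[...,2]
cv2.imwrite('pics/w1z.png',cv2.resize(p[165:225,240:320,::-1],None,fx=9,fy=9,interpolation=cv2.INTER_CUBIC))
r=np.zeros(z.shape,bool);r[110:275,225:335]=1
t=r&(z>54)&(z<62);print('rack',cv2.minAreaRect(X[t][:,:2].astype(np.float32)),z[t].mean())
h=r&(z>80);nn,l=cv2.connectedComponents(h.astype(np.uint8))
for i in range(1,nn):
    q=l==i
    if q.sum()>3: print(q.sum(),X[q].mean(0),X[q].max(0),X[q].min(0),cv2.minAreaRect(X[q][:,:2].astype(np.float32)))
q=h.copy();q[:170]=0;q[230:]=0
q&=z>100; print('ringtop',cv2.minAreaRect(X[q][:,:2].astype(np.float32)),X[q].mean(0))
m=np.zeros(z.shape,bool);m[180:212,262:300]=1
for lo in range(58,115,6):
    q=m&(z>=lo)&(z<lo+6)
    if q.sum(): print(lo,q.sum(),X[q].mean(0).round(1),np.argwhere(q).mean(0).round(1))
```

```text
rack ((524.643798828125, 269.32769775390625), (85.23844909667969, 130.6055145263672), 78.1211166381836) 58.45141079324279
521 [477.80852683 298.33501751 100.85269656] [488.30658995 309.60303862 372.10954052] [453.49564686 285.2582133   80.57334278] ((470.1989440917969, 297.93902587890625), (36.38090515136719, 20.872034072875977), 7.361806869506836)
367 [522.92863738 270.30626931  98.95997721] [528.71632851 285.2582133  372.10954052] [453.49564686 255.60003251  80.10843767] ((493.673095703125, 283.0805969238281), (28.39562225341797, 75.29657745361328), 66.23529815673828)
525 [564.99160201 241.07265887  97.28134816] [577.99518379 285.2582133  372.10954052] [453.49564686 229.63769765  80.08937969] ((517.641357421875, 265.060791015625), (20.896814346313477, 132.86734008789062), 63.584449768066406)
ringtop ((493.17657470703125, 282.8385314941406), (25.25987434387207, 75.39009094238281), 67.98678588867188) [513.11633093 272.45964555 146.02399237]
58 547 [525.  268.5  59.3] [192.9 279.8]
64 35 [521.2 264.4  65.5] [191.5 274.7]
70 16 [522.5 270.   72.8] [193.4 280.8]
76 34 [522.5 269.6  80.1] [195.4 280.4]
82 102 [524.  270.1  84.3] [198.  281.3]
88 26 [522.7 269.5  90.2] [198.4 280.3]
94 35 [523.2 270.5  97.6] [200.8 281.6]
100 102 [523.7 270.3 103.8] [203.5 281.5]
106 75 [524.1 270.  106.9] [205.  281.2]
```

View pics/w1z.png

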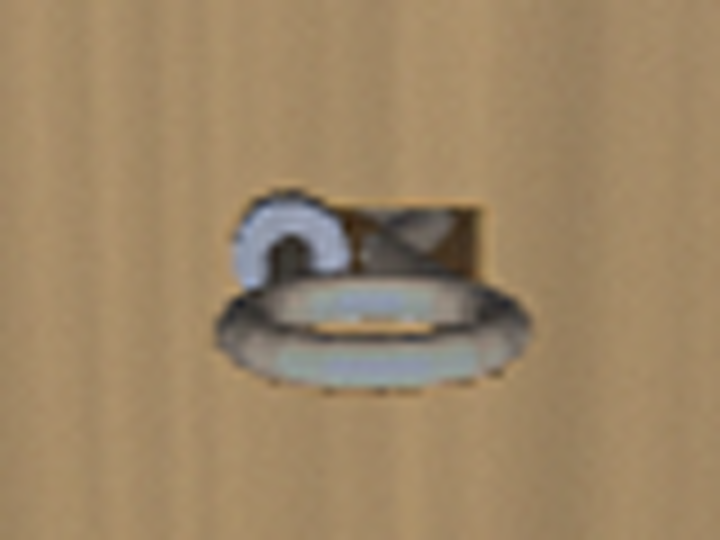

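The collar and straight leg are on the world −y side, so rack yaw is about −12°. The ring centre is about (523.7, 270, 94). Next I'll go over the bracket.

Run:
```python
from h import *
p,d,W,k=load('top');print(ray(268,226,8,W,k))
goal(572,-15,270,75.5)
```

```text
[566.01410793   4.05083662   8.        ]
row [-10.89 -26.78  -1.89] 1.6106 t 1.35
```

```bash
python3 -m crank '[[-10.9,-26.8,-1.9,1.61,6],[-10.9,-26.8,-1.9,1.61,6],[-10.9,-26.8,-1.9,1.61,6],[-10.9,-26.8,-1.9,1.61,6],[-10.9,-26.8,-1.9,1.61,6],[-10.9,-26.8,-1.9,1.61,6],[-10.9,-26.8,-1.9,1.61,6],[-10.9,-26.8,-1.9,1.61,6],[-10.9,-26.8,-1.9,1.61,0],[-10.9,-26.8,-1.9,1.61,0],[-10.9,-26.8,-1.9,1.61,0],[-10.9,-26.8,-1.9,1.61,0],[-10.9,-26.8,-1.9,1.61,0],[-10.9,-26.8,-1.9,1.61,0],[-10.9,-26.8,-1.9,1.61,0]]'
python3 - <<'E'
from h import *
p,d,W,k=grab('wrist');cv2.imwrite('pics/w2.png',p[...,::-1])
X=cloud(d,W,k);z=X[...,2];hsv=cv2.cvtColor(p,cv2.COLOR_RGB2HSV)
pl=(z>4)&(z<12)&(hsv[...,2]<110);nn,l,st,_=cv2.connectedComponentsWithStats(pl.astype(np.uint8));i=1+st[1:,4].argmax();q=l==i
print('plate',st[i],cv2.minAreaRect(X[q][:,:2].astype(np.float32)))
E
```

```text
time: 2.85
tool_pos: [572.5, -16.0, 270.3]
tcp_rot: [180.0, -0.0, 75.6]
ft_force: [0.6, -0.2, -0.9]
finger_gap: -0.1
grip_force: 0.0
plate [ 220   96   37  116 2857] ((532.1990356445312, 18.786231994628906), (129.39105224609375, 37.318031311035156), 75.48384094238281)
```

View pics/w2.png

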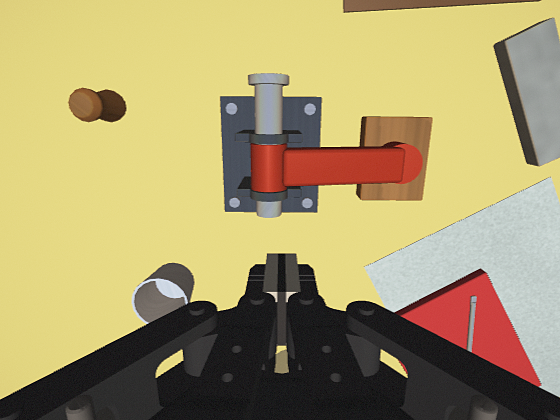

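The plate corners are at about (220,97), (321,97), (318,212) and (223,212). The pin head is at (268,79), its far end at (268,212).

Run:
```python
from h import *
p,d,W,k=load('wrist');X=cloud(d,W,k);z=X[...,2]
C=np.array([ray(u,v,8,W,k) for u,v in[(220.5,97),(321,97),(318,212),(223,212)]]);c=C.mean(0);print(C.round(1).tolist(),c)
e=(C[0]+C[1]-C[2]-C[3])[:2];yaw=np.degrees(np.arctan2(e[1],e[0]))-90;print('yaw',yaw)
def toB(P,c=c,yaw=yaw):
    a=np.radians(yaw);D=P[...,:2]-c[:2];return np.stack([D[...,0]*np.cos(a)+D[...,1]*np.sin(a),-D[...,0]*np.sin(a)+D[...,1]*np.cos(a),P[...,2]],-1)
B=toB(X)
for r in[74,76,78,80,82,84,90,100,115,195,200,205,210,213,215]:
    m=(np.arange(560)>235)&(np.arange(560)<300)&(z[r]>58)&(z[r]<105)
    if m.sum():
        b=B[r][m];print(r,m.sum(),'x',b[:,0].min().round(1),b[:,0].max().round(1),'y',b[:,1].mean().round(1),'z',b[:,2].min().round(1),b[:,2].max().round(1))
```

```text
[[531.3, 84.7, 8.0], [636.0, 57.8, 8.0], [604.6, -67.4, 8.0], [495.7, -39.5, 8.0]] [566.89396215   8.89124365   8.        ]
yaw -15.028935613103812
74 36 x -15.3 14.3 y 79.3 z 83.9 94.1
76 41 x -17.6 16.9 y 77.8 z 78.8 95.5
78 41 x -17.5 17.0 y 76.3 z 80.4 94.5
80 40 x -17.4 16.1 y 74.7 z 80.9 95.2
82 41 x -17.6 17.0 y 73.1 z 79.7 94.7
84 40 x -16.7 17.1 y 71.9 z 77.8 89.0
90 28 x -11.6 11.9 y 67.1 z 78.8 88.1
100 28 x -11.6 12.0 y 59.0 z 79.6 88.6
115 28 x -11.9 12.2 y 46.5 z 78.8 89.1
195 63 x -30.2 29.4 y -25.7 z 71.9 92.8
200 27 x -11.0 13.0 y -28.5 z 87.4 93.2
205 25 x -10.8 12.2 y -34.8 z 78.1 88.6
210 25 x -10.9 12.2 y -39.7 z 77.9 88.9
213 25 x -10.8 12.2 y -42.7 z 78.4 88.0
215 22 x -9.7 11.3 y -44.5 z 79.9 88.6
```

```bash
cat >> h.py <<'E'
BC=np.array([566.9,8.9]);BY=-14.7
def b2w(x,y):
    a=np.radians(BY);return BC+[x*np.cos(a)-y*np.sin(a),x*np.sin(a)+y*np.cos(a)]
def w2b(P):
    a=np.radians(BY);D=np.asarray(P)[...,:2]-BC;return np.stack([D[...,0]*np.cos(a)+D[...,1]*np.sin(a),-D[...,0]*np.sin(a)+D[...,1]*np.cos(a)],-1)
E
python3 - <<'E'
from h import *
x,y=b2w(0,108);goal(x,y,160,75.3);goal(x,y,87,75.3)
E
```

```text
row [13.08 -1.12 11.03] 0.004 t 2.9
row [13.08 -1.12 18.33] 0.004 t 2.9
```

```bash
python3 -m crank '[[13.1,-1.1,4,0.004,0],[13.1,-1.1,4,0.004,0],[13.1,-1.1,4,0.004,0],[13.1,-1.1,11,0.004,0],[13.1,-1.1,15,0.004,0],[13.1,-1.1,18.3,0.004,0],[13.1,-1.1,18.3,0.004,0],[13.1,-1.1,18.3,0.004,0]]' 
python3 -c "
from h import *
s=sense();print(w2b(s['tool_pos']),s['ft_force'])"
```

```text
time: 3.7
tool_pos: [594.4, 113.1, 87.4]
tcp_rot: [-179.9, 0.0, 75.2]
ft_force: [0.7, 0.8, 1.7]
finger_gap: -0.1
grip_force: 0.0
[1.01931308e-01 1.07798506e+02] [0.67423043 0.78864687 1.70684964]
```

```bash
python3 -m crank '[[-1,0,0,0,0],[-1.6,0,0,0,0],[-2.2,0,0,0,0],[-2.8,0,0,0,0],[-3.4,0,0,0,0],[-4,0,0,0,0],[-4.6,0,0,0,0],[-5.2,0,0,0,0],[-5.4,0,0,0,0],[-5.4,0,0,0,0]]' 
python3 -m crank '[[-0.1,0,0,0,0],[-0.1,0,0,0,0]]'
python3 -m crank '[[-0.1,0,0,0,0],[-0.1,0,0,0,0]]'
python3 -c "
from h import *
s=sense();print(w2b(s['tool_pos']),s['ft_force'])"
```

```text
time: 4.7
tool_pos: [581.9, 60.7, 88.7]
tcp_rot: [179.9, -0.1, 75.2]
ft_force: [1.1, 2.3, 1.6]
finger_gap: 0.5
grip_force: 1.3
time: 4.9
tool_pos: [581.0, 60.2, 87.6]
tcp_rot: [180.0, -0.0, 75.2]
ft_force: [2.7, 4.2, 2.0]
finger_gap: -0.0
grip_force: 1.8
time: 5.1
tool_pos: [580.4, 59.2, 87.2]
tcp_rot: [-180.0, -0.0, 75.2]
ft_force: [2.6, 2.7, 2.0]
finger_gap: -0.3
grip_force: 2.0
[ 0.33377291 52.06321779] [2.56371596 2.73634238 1.95385926]
```

Sliding at about 4 N, with roughly 3 mm left.

```bash
python3 -m crank '[[-0.1,0,0,0,0],[-0.1,0,0,0,0]]' | sed -n '2p;4p'
python3 -m crank '[[-0.1,0,0,0,0],[-0.1,0,0,0,0]]'| sed -n '2p;4p'
python3 -m crank '[[-0.05,0,0,0,0],[-0.05,0,0,0,0]]'| sed -n '2p;4p'
python3 -c "
from h import *
s=sense();print(w2b(s['tool_pos']),s['ft_force'])"
```

```text
tool_pos: [580.1, 58.1, 87.2]
ft_force: [1.7, 3.8, 2.7]
tool_pos: [579.9, 57.1, 87.2]
ft_force: [2.5, 3.8, 1.5]
tool_pos: [579.8, 56.6, 87.2]
ft_force: [2.0, 2.4, 2.3]
[ 0.32862756 49.40004647] [2.03198975 2.39065299 2.33152564]
```

```bash
for i in 1 2 3; do python3 -m crank '[[-0.05,0,0,0,0],[-0.05,0,0,0,0]]' | sed -n '2p;4p'; done
```

```text
tool_pos: [579.6, 56.1, 87.2]
ft_force: [2.6, 4.3, 1.2]
tool_pos: [579.6, 56.1, 87.2]
ft_force: [2.9, 4.7, 0.9]
tool_pos: [579.6, 56.0, 87.3]
ft_force: [4.3, 8.1, -0.3]
```

```bash
python3 -m crank '[[-0.04,0,0,0,0],[-0.04,0,0,0,0]]' | sed -n '2p;4p'; python3 -m crank '[[1,0,0,0,0],[3,0,0,0,0],[3,0,-4,0,0],[3,0,-8,0,0],[3,0,-8,0,0]]'
python3 - <<'E'
from h import *
x,y=b2w(0,-130);goal(x,y,220,75.3)
E
```

```text
tool_pos: [579.6, 56.0, 87.3]
ft_force: [4.3, 9.3, 0.8]
time: 7.0
tool_pos: [590.3, 84.0, 173.8]
tcp_rot: [179.5, -0.1, 75.2]
ft_force: [1.6, 0.6, 1.4]
finger_gap: 0.1
grip_force: 0.0
row [-20.85  -0.29  -4.66] -0.0013 t 7.0
```

```bash
python3 -m crank '[[-5,-0.3,1,0,0],[-10,-0.3,2.4,0,0],[-15,-0.3,2.4,0,0],[-19.9,-0.3,2.4,0,0],[-19.9,-0.3,2.4,0,0],[-19.9,-0.3,2.4,0,0],[-19.9,-0.3,2.4,0,0]]'
python3 - <<'E'
from h import *
p,d,W,k=grab('wrist')
x,y=b2w(0,-53);u,v=[int(t) for t in proj([x,y,87],W,k)];print(u,v)
cv2.imwrite('pics/w3.png',cv2.resize(p[max(0,v-70):v+50,u-80:u+80,::-1],None,fx=5,fy=5,interpolation=cv2.INTER_CUBIC))
E
```

```text
time: 7.7
tool_pos: [533.2, -107.1, 142.9]
tcp_rot: [-179.9, -0.0, 75.2]
ft_force: [0.4, 0.5, 1.5]
finger_gap: -0.1
grip_force: 0.0
286 120
```

View pics/w3.png

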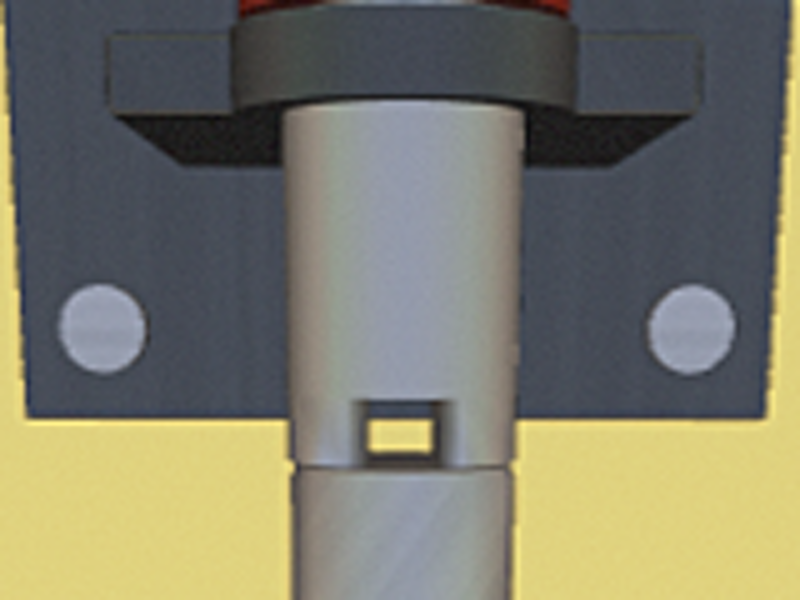

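The hole is clearly visible. In the crop it spans columns 365–440 and rows 400–465, which puts its centre at full-image pixel (286.4, 136.4).

Run:
```python
from h import *
p,d,W,k=load('wrist')
H=ray(206+402/5,50+432/5,87.5,W,k);print('hole',H,w2b(H))
# cheek outer face at y=-30 (top edge z~92) check: crop row ~100?, plate edge row 417 at z=8 (y=-65)
print('plate edge',w2b(ray(206+28/5,50+417/5,8,W,k)),w2b(ray(206+765/5,50+417/5,8,W,k)))
print('screws',w2b(ray(206+103/5,50+328/5,10,W,k)),w2b(ray(206+690/5,50+328/5,10,W,k)))
X=cloud(d,W,k);print('z near',X[115:125,280:292,2].max(), )
goal(523.5,269.8,180,168.0);goal(523.5,269.8,91,168.0)
```

```text
hole [551.29093208 -50.0305159   87.5       ] [ -0.14406146 -60.96251267]
plate edge [-54.36776948 -64.12390408] [ 54.63897668 -64.21272987]
screws [-42.37417425 -51.43690375] [ 42.54826929 -51.51072526]
z near 263.96893829595314
row [ 36.16 -10.53  -3.69] -1.6183 t 7.75
row [ 36.16 -10.52   5.21] -1.6183 t 7.75
```

```bash
python3 -m crank '[[0,0,-3.7,0,6],[36.2,-10.5,-3.7,-1.618,6],[36.2,-10.5,-3.7,-1.618,6],[36.2,-10.5,-3.7,-1.618,6],[36.2,-10.5,-3.7,-1.618,6],[36.2,-10.5,-3.7,-1.618,6],[36.2,-10.5,-3.7,-1.618,6],[36.2,-10.5,-3.7,-1.618,6],[36.2,-10.5,-3.7,-1.618,6],[36.2,-10.5,-3.7,-1.618,6],[36.2,-10.5,-3.7,-1.618,6],[36.2,-10.5,-3.7,-1.618,6],[36.2,-10.5,-3.7,-1.618,6],[36.2,-10.5,-3.7,-1.618,6],[36.2,-10.5,-3.7,-1.618,6]]'
python3 - <<'E'
from h import *
p,d,W,k=grab('wrist');X=cloud(d,W,k);z=X[...,2]
m=(abs(X[...,0]-523.5)<15)&(abs(X[...,1]-270)<20)
q=m&(z>92)&(z<115)
b=X[q];print(q.sum(),b.min(0),b.max(0),cv2.minAreaRect(b[:,:2].astype(np.float32)))
print([ (zz,(m&(z>zz)&(z<zz+3)).sum()) for zz in range(60,115,3)])
goal(523.5,269.8,94,168.0)
E
```

```text
time: 9.25
tool_pos: [523.9, 269.6, 180.2]
tcp_rot: [-180.0, -0.0, 167.8]
ft_force: [-1.0, 1.0, -0.1]
finger_gap: 59.9
grip_force: 0.0
395 [519.12576014 255.67621824  92.24613316] [528.62586368 284.3560843  109.42045739] ((524.1939697265625, 269.7986145019531), (29.120691299438477, 5.355396747589111), 78.4771728515625)
[(60, np.int64(70)), (63, np.int64(111)), (66, np.int64(22)), (69, np.int64(19)), (72, np.int64(21)), (75, np.int64(19)), (78, np.int64(19)), (81, np.int64(121)), (84, np.int64(72)), (87, np.int64(39)), (90, np.int64(23)), (93, np.int64(25)), (96, np.int64(30)), (99, np.int64(52)), (102, np.int64(91)), (105, np.int64(179)), (108, np.int64(11)), (111, np.int64(0)), (114, np.int64(0))]
row [0.05 0.03 8.62] -0.003 t 9.3
```

```bash
python3 -m crank '[[0,0,4,-0.008,6],[0,0,7,-0.008,6],[0,0,8.7,-0.008,6],[0,0,8.7,-0.008,6],[0,0,8.7,-0.008,6]]' 
python3 -m crank '[[0,0,0,0,4],[0,0,0,0,3.2],[0,0,0,0,2.6],[0,0,0,0,2.6],[0,0,0,0,2.6]]' 40
```

```text
time: 9.8
tool_pos: [524.3, 269.0, 93.7]
tcp_rot: [-180.0, -0.0, 168.3]
ft_force: [0.1, -0.1, 1.2]
finger_gap: 59.9
grip_force: 0.0
time: 10.3
tool_pos: [525.3, 269.5, 95.1]
tcp_rot: [179.9, 0.1, 168.4]
ft_force: [-0.8, 0.4, 6.4]
finger_gap: 29.0
grip_force: 39.2
```

```bash
python3 -m crank '[[0,0,0,0,2.6],[0,0,-0.5,0,2.6],[0,0,-1.5,0,2.6],[0,0,-4,0,2.6],[0,0,-7,0,2.6],[0,0,-10,0,2.6],[0,0,-12,0,2.6],[0,0,-12,0,2.6]]' 60
python3 - <<'E'
from h import *
a=np.radians(-14.7)
# leg at tool y -8 -> ring centre at hole + 8*bracket x dir
H=np.array([551.3,-50.0]);r=H+8*np.array([np.cos(a),np.sin(a)]);print(r);s=sense();goal(*r,s['tool_pos'][2],75.3)
E
```

```text
time: 11.1
tool_pos: [526.1, 269.7, 218.2]
tcp_rot: [179.8, 0.3, 168.4]
ft_force: [-0.0, 0.5, -0.6]
finger_gap: 28.0
grip_force: 59.6
[559.03814202 -52.03006356]
row [ -9.71 -30.85  -0.06] 1.6245 t 11.1
```

```bash
python3 -m crank '[[-9.7,-30.8,0,1.624,2.6],[-9.7,-30.8,0,1.624,2.6],[-9.7,-30.8,0,1.624,2.6],[-9.7,-30.8,0,1.624,2.6],[-9.7,-30.8,0,1.624,2.6],[-9.7,-30.8,0,1.624,2.6],[-9.7,-30.8,0,1.624,2.6],[-9.7,-30.8,0,1.624,2.6],[-9.7,-30.8,0,1.624,2.6],[-9.7,-30.8,0,1.624,2.6],[-9.7,-30.8,0,1.624,2.6],[-9.7,-30.8,0,1.624,2.6],[-9.7,-30.8,0,1.624,2.6],[-9.7,-30.8,2.5,1.624,2.6],[-9.7,-30.8,2.5,1.624,2.6],[-9.7,-30.8,2.5,1.624,2.6]]'
python3 - <<'E'
from h import *
p,d,W,k=grab('wrist');ps,ds,Ws,ks=grab('side')
u,v=[int(t) for t in proj([555,-50,110],W,k)];us,vs=[int(t) for t in proj([555,-50,110],Ws,ks)];print(u,v,us,vs)
a=cv2.resize(p[max(v-90,0):max(v-90,0)+200,u-65:u+65,::-1],(390,600),interpolation=cv2.INTER_CUBIC)
b=cv2.resize(ps[vs-50:vs+50,us-33:us+32,::-1],(390,600),interpolation=cv2.INTER_CUBIC)
cv2.imwrite('pics/w4.png',np.hstack([a,b]));print(max(v-90,0),u-65,vs-50,us-33);print(sense()['tool_pos'])
E
```

```text
time: 12.7
tool_pos: [556.4, -52.0, 187.7]
tcp_rot: [-179.9, 0.0, 75.4]
ft_force: [0.1, -0.0, -1.1]
finger_gap: 27.9
grip_force: 59.6
277 229 282 185
139 212 135 249
[557.44986725 -52.21463634 189.15320243]
```

View pics/w4.png

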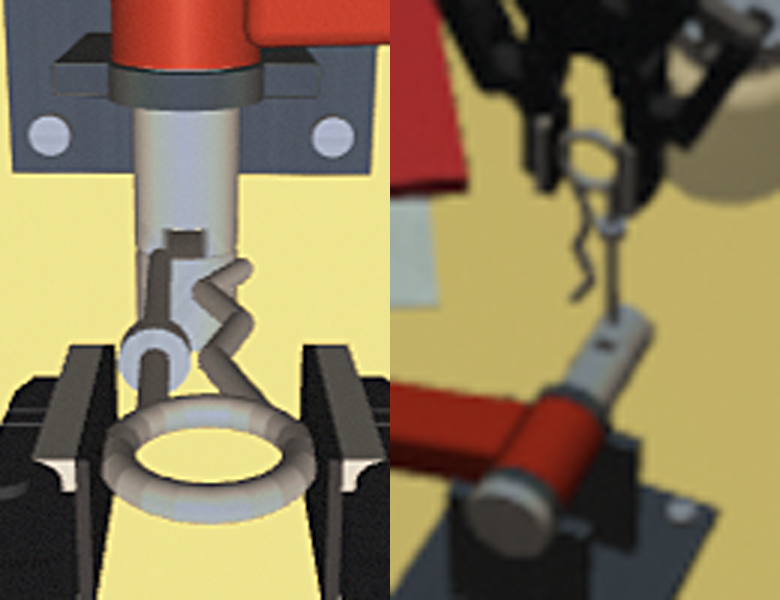

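The leg tip is at crop (158,255) and the hole at (184,243). From the side, the leg hangs vertical just above the pin, slightly past the hole toward −y.

Run:
```python
from h import *
p,d,W,k=load('wrist');X=cloud(d,W,k)
tu,tv=212+158/3,139+253/3
print('depth z around tip',X[int(tv)-4:int(tv)+3,int(tu)-2:int(tu)+3,2].round(0).tolist())
H=ray(212+184/3,139+243/3,87.5,W,k);print('H',H,w2b(H))
for zt in(100,103,106):
    t=ray(tu,tv,zt,W,k);print(zt,t,w2b(t),w2b(H)-w2b(t))
D=X;m=(d>0)
# leg column: points between collar and tip
for r in range(224,260,5):
    c=range(255,275);q=[c_ for c_ in c if 95<X[r,c_,2]<170]
    if q: print(r,q[0],q[-1],w2b(X[r,q]).mean(0).round(1),X[r,q][:,2].max().round(1))
s=sense();print(w2b(s['tool_pos']),s['tool_pos'])
ps,ds,Ws,ks=load('side')
# side pixel of tip (612,318)->, hole (604,343)
us,vs=249+(612-390)/6,135+318/6
A=ray(us,vs,103,Ws,ks);print('side tip',A,w2b(A));B=ray(249+(605-390)/6,135+344/6,87.5,Ws,ks);print('side hole',w2b(B), w2b(B)-w2b(A))
```

```text
depth z around tip [[85.0, 86.0, 85.0, 85.0, 88.0], [85.0, 86.0, 86.0, 86.0, 86.0], [86.0, 86.0, 87.0, 88.0, 87.0], [86.0, 103.0, 105.0, 104.0, 104.0], [104.0, 105.0, 107.0, 108.0, 107.0], [309.0, 109.0, 108.0, 109.0, 109.0], [109.0, 110.0, 111.0, 110.0, 110.0]]
H [551.40195635 -50.25077385  87.5       ] [ 1.92209373e-02 -6.11473878e+01]
100 [546.69244214 -47.22594867 100.        ] [ -5.30371371 -59.41664859] [ 5.32293465 -1.73073921]
103 [547.09944367 -46.29892505 103.        ] [ -5.14527386 -58.41668867] [ 5.1644948  -2.73069913]
106 [547.5064452  -45.37190144 106.        ] [ -4.98683401 -57.41672875] [ 5.00605495 -3.73065905]
224 263 268 [ -4.4 -57.3] 108.8
229 261 268 [ -4.6 -57.5] 118.4
234 261 268 [ -4.1 -57.5] 126.6
239 261 268 [ -3.7 -57.3] 134.9
244 260 268 [ -3.6 -57.6] 142.3
249 255 273 [ -2.9 -54.3] 156.9
254 255 274 [ -2.6 -56.8] 156.4
259 255 274 [ -2.5 -58.5] 161.0
[  6.36751584 -61.51226322] [557.44986725 -52.21463634 189.15320243]
side tip [546.43375692 -48.86772735 103.        ] [ -5.13731719 -61.07033159]
side hole [ -2.51026331 -60.59309813] [2.62705388 0.47723347]
```

```bash
python3 -m crank '[[-0.05,0.45,0,0,2.6],[-0.05,0.45,0.6,0,2.6],[-0.05,0.45,1.1,0,2.6],[-0.05,0.45,1.1,0,2.6],[-0.05,0.45,1.1,0,2.6]]'
python3 - <<'E'
from h import *
p,d,W,k=grab('wrist');ps,ds,Ws,ks=grab('side')
u,v=[int(t) for t in proj([551.4,-50.2,90],W,k)];us,vs=[int(t) for t in proj([551.4,-50.2,90],Ws,ks)]
a=cv2.resize(p[v-30:v+30,u-20:u+19,::-1],(390,600),interpolation=cv2.INTER_CUBIC)
b=cv2.resize(ps[vs-30:vs+30,us-20:us+19,::-1],(390,600),interpolation=cv2.INTER_CUBIC)
cv2.imwrite('pics/w5.png',np.hstack([a,b]));print(v-30,u-20,vs-30,us-20);X=cloud(d,W,k)
for r in range(v-25,v+35,5):
    q=[c for c in range(u-25,u+20) if 88.5<X[r,c,2]<170]
    if q: print(r,q[0],q[-1],w2b(X[r,q]).mean(0).round(1),X[r,q][:,2].min().round(1),X[r,q][:,2].max().round(1))
E
```

```text
time: 13.3
tool_pos: [561.1, -53.8, 176.8]
tcp_rot: [-179.9, 0.0, 75.3]
ft_force: [0.1, 0.5, 0.2]
finger_gap: 28.2
grip_force: 59.6
195 244 161 264
200 263 265 [ -0.5 -44.3] 88.9 89.0
205 267 267 [  1.4 -47.7] 88.7 88.7
210 262 265 [ -0.9 -51. ] 88.5 88.9
215 264 267 [  0.4 -54.4] 88.5 89.0
225 262 268 [  0.5 -57.8] 96.8 100.3
230 261 283 [  2.7 -57.8] 105.5 109.3
235 261 283 [  5.3 -58.1] 111.8 117.4
240 260 283 [  4.4 -58.5] 117.1 126.2
245 260 268 [  1.9 -54.6] 129.6 141.5
250 254 273 [  1.9 -55.3] 141.8 145.8
255 239 283 [  0.8 -55.7] 142.3 162.1
```

View pics/w5.png

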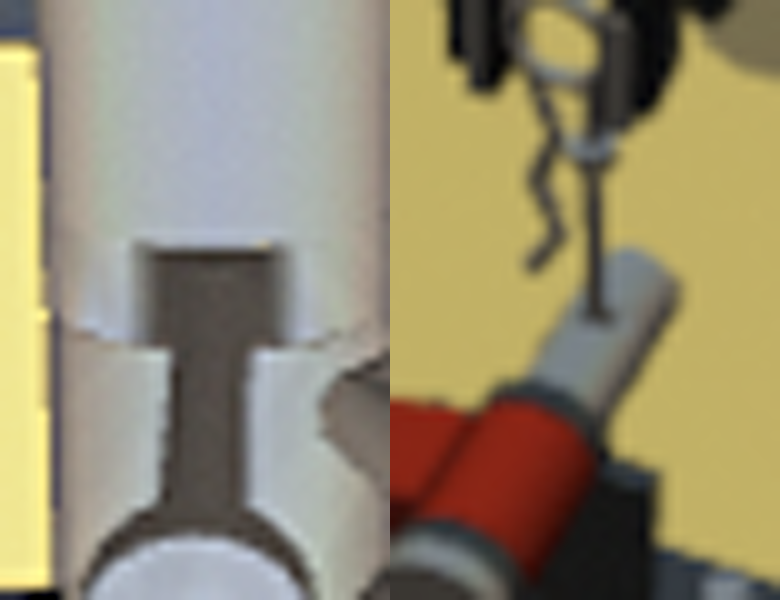

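Left crop: the tip, at column ~210, is centred on the hole (145–280, rows 248–345). The side view shows the tip right at the hole. Next I'll descend gently and feel for it.

```bash
for i in 1; do python3 -m crank '[[0,0,0.2,0,2.6],[0,0,0.4,0,2.6],[0,0,0.4,0,2.6]]' | sed -n '2p;4p';python3 -m crank '[[0,0,0.15,0,2.6],[0,0,0.15,0,2.6]]' | sed -n '2p;4p';python3 -m crank '[[0,0,0.15,0,2.6],[0,0,0.15,0,2.6]]' | sed -n '2p;4p'; done
```

```text
tool_pos: [561.1, -53.8, 172.9]
ft_force: [0.1, 0.5, -0.8]
tool_pos: [561.3, -53.8, 171.5]
ft_force: [0.2, 0.5, -1.1]
tool_pos: [561.3, -53.8, 170.1]
ft_force: [-0.4, 0.5, -1.0]
```

```bash
for i in 1 2; do python3 -m crank '[[0,0,0.15,0,2.6],[0,0,0.3,0,2.6],[0,0,0.3,0,2.6]]' | sed -n '2p;4p'; done; python3 -c "
from h import *
p,d,W,k=grab('wrist');X=cloud(d,W,k)
for r in range(225,262,4):
    q=[c for c in range(255,275) if 89.5<X[r,c,2]<170]
    if q: print(r,q[0],q[-1],w2b(X[r,q]).mean(0).round(1),X[r,q][:,2].min().round(1),X[r,q][:,2].max().round(1))"
```

```text
tool_pos: [561.2, -53.8, 166.9]
ft_force: [-0.3, 0.2, 0.3]
tool_pos: [561.2, -53.8, 164.0]
ft_force: [0.0, -0.0, -1.0]
229 261 268 [  0.7 -58. ] 90.6 94.2
233 261 268 [  1.  -57.9] 98.0 101.7
237 262 268 [  1.6 -57.8] 104.7 108.0
241 260 268 [  1.3 -58.1] 110.0 113.7
245 260 268 [  2.1 -54.6] 116.1 128.6
249 255 273 [  2.3 -55. ] 127.7 133.0
253 255 274 [  2.6 -56.7] 130.6 132.8
257 255 274 [  2.6 -58.4] 130.8 134.7
261 255 274 [  2.7 -59.5] 131.0 139.2
```

Tip is about 9 mm into the hole with no load. Continuing, with a slight x correction for the clip's 2° tilt.

```bash
python3 -m crank '[[0,-0.02,0.2,0,2.6],[0,-0.03,0.4,0,2.6],[0,-0.05,0.6,0,2.6],[0,-0.05,0.6,0,2.6]]' | sed -n '2p;4p'; python3 -m crank '[[0,-0.01,0.2,0,2.6],[0,-0.02,0.4,0,2.6],[0,-0.03,0.5,0,2.6],[0,-0.03,0.5,0,2.6]]' | sed -n '2p;4p'; python3 -c "
from h import *
print(sense()['wrist_torque'])"
```

```text
tool_pos: [560.6, -53.7, 157.8]
ft_force: [-0.2, 0.6, -0.5]
tool_pos: [560.6, -53.6, 153.1]
ft_force: [-0.5, 0.1, -0.9]
[ 0.01066582 -0.11052492  0.00486083]
```

```bash
for i in 1 2 3 4 5; do python3 -m crank '[[0,-0.01,0.1,0,2.6],[0,-0.01,0.2,0,2.6],[0,-0.01,0.2,0,2.6]]' | sed -n '2p;4p'; done
```

```text
tool_pos: [560.8, -53.7, 151.5]
ft_force: [1.3, -0.4, -0.1]
tool_pos: [560.8, -53.7, 149.7]
ft_force: [2.0, -0.7, 2.5]
tool_pos: [560.7, -53.7, 147.4]
ft_force: [4.3, -1.1, 2.4]
tool_pos: [560.7, -53.6, 145.9]
ft_force: [3.8, -1.9, 2.4]
tool_pos: [560.7, -53.6, 143.8]
ft_force: [4.4, -1.5, 3.8]
```

```bash
for i in 1 2 3; do python3 -m crank '[[0,0,0.1,0,2.6],[0,0,0.15,0,2.6],[0,0,0.15,0,2.6]]' | sed -n '2p;4p'; done
```

```text
tool_pos: [560.4, -53.6, 141.7]
ft_force: [4.8, -1.7, 1.5]
tool_pos: [560.4, -53.6, 140.5]
ft_force: [4.3, -0.8, 3.3]
tool_pos: [560.2, -53.6, 138.4]
ft_force: [6.2, -2.3, 0.2]
```

```bash
python3 -m crank '[[0,0.05,0,0,2.6],[0,0.05,0,0,2.6]]' | sed -n '2p;4p'; for i in 1 2 3; do python3 -m crank '[[0,0,0.1,0,2.6],[0,0,0.15,0,2.6],[0,0,0.15,0,2.6]]' | sed -n '2p;4p'; done; python3 -c "
from h import *
print(sense()['wrist_torque']);p,d,W,k=grab('wrist');X=cloud(d,W,k)
for r in range(225,275,4):
    q=[c for c in range(252,278) if 89.5<X[r,c,2]<170]
    if q: print(r,q[0],q[-1],w2b(X[r,q]).mean(0).round(1),X[r,q][:,2].min().round(1),X[r,q][:,2].max().round(1))"
```

```text
tool_pos: [560.3, -53.6, 138.1]
ft_force: [5.2, -1.1, -0.0]
tool_pos: [560.3, -53.6, 136.7]
ft_force: [5.3, -0.7, -0.9]
tool_pos: [560.2, -53.6, 135.1]
ft_force: [4.7, -1.0, -2.4]
tool_pos: [560.4, -53.6, 134.1]
ft_force: [3.7, -1.0, 0.2]
[-0.25869286 -0.92197712 -0.04215522]
245 261 268 [  1.5 -54.2] 96.8 98.1
249 255 273 [  1.4 -55. ] 97.8 102.9
253 253 275 [  1.5 -56.6] 99.4 103.0
257 253 276 [  1.7 -58.5] 100.5 104.8
261 252 275 [  1.3 -59.6] 101.2 110.0
265 254 274 [  1.8 -60.6] 100.5 115.0
269 258 270 [  2.1 -59.2] 101.7 118.1
273 258 277 [  3.9 -57.9] 119.7 122.1
```

```bash
for i in 1 2 3 4; do python3 -m crank '[[0,0,0.1,0,2.6],[0,0,0.15,0,2.6],[0,0,0.15,0,2.6]]' | sed -n '2p;4p'; done
```

```text
tool_pos: [560.4, -53.6, 132.6]
ft_force: [3.3, -0.6, -0.5]
tool_pos: [560.4, -53.6, 131.0]
ft_force: [2.7, -0.9, -0.6]
tool_pos: [560.4, -53.6, 129.5]
ft_force: [2.4, -1.1, -0.7]
tool_pos: [560.4, -53.6, 128.0]
ft_force: [2.5, -1.0, -0.4]
```

```bash
for i in 1 2 3 4; do python3 -m crank '[[0,0,0.1,0,2.6],[0,0,0.1,0,2.6]]' | sed -n '2p;4p'; done
```

```text
tool_pos: [560.4, -53.6, 127.0]
ft_force: [2.2, -0.7, -2.0]
tool_pos: [560.3, -53.6, 126.0]
ft_force: [1.3, 0.6, -0.3]
tool_pos: [560.4, -53.6, 125.0]
ft_force: [1.5, 0.0, -0.9]
tool_pos: [560.6, -53.6, 124.6]
ft_force: [-1.5, -0.3, 3.5]
```

```bash
for i in 1 2 3; do python3 -m crank '[[0,0,0.05,0,2.6],[0,0,0.05,0,2.6]]' | sed -n '2p;4p'; done
```

```text
tool_pos: [560.7, -53.6, 124.5]
ft_force: [-3.1, 0.5, 6.5]
tool_pos: [560.8, -53.7, 124.3]
ft_force: [-3.1, 0.9, 9.1]
tool_pos: [560.9, -53.7, 124.2]
ft_force: [-3.9, -0.0, 10.9]
```

Run:
```python
from h import *
p,d,W,k=grab('wrist');ps,ds,Ws,ks=grab('side');X=cloud(d,W,k)
u,v=[int(t) for t in proj([555,-51,95],W,k)];us,vs=[int(t) for t in proj([555,-51,90],Ws,ks)]
a=cv2.resize(p[v-45:v+45,u-30:u+30,::-1],(400,600),interpolation=cv2.INTER_CUBIC)
b=cv2.resize(ps[vs-30:vs+30,us-20:us+20,::-1],(400,600),interpolation=cv2.INTER_CUBIC)
cv2.imwrite('pics/w6.png',np.hstack([a,b]))
for r in range(240,285,4):
    q=[c for c in range(252,278) if 89<X[r,c,2]<170]
    if q: print(r,q[0],q[-1],w2b(X[r,q]).mean(0).round(1),X[r,q][:,2].min().round(1),X[r,q][:,2].max().round(1))
```

```text
240 264 264 [  2. -51.] 89.1 89.1
244 264 264 [  2. -53.] 89.4 89.4
248 256 270 [  1.5 -54.5] 89.2 92.2
252 252 273 [  1.3 -56. ] 89.3 93.2
256 252 274 [  1.6 -57.9] 91.8 94.4
260 252 274 [  1.6 -59.2] 91.4 99.6
264 252 273 [  1.5 -60.4] 91.7 102.3
268 255 270 [  1.7 -60.5] 91.7 106.9
272 257 277 [  4.2 -57.8] 107.4 111.6
276 255 277 [  3.9 -58.2] 111.5 115.0
280 252 277 [  3.4 -59.1] 112.1 118.3
284 252 265 [  1.  -59.4] 112.4 121.8
```

View pics/w6.png

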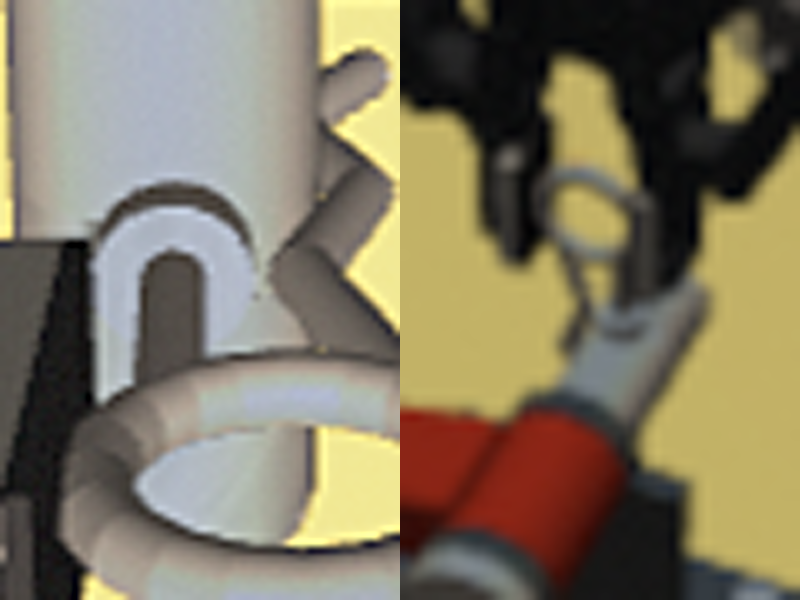

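Left crop: the collar sits flat on the pin at (175,290) and the bent leg wraps the pin's +x side. The side view agrees. Now I'll unload, release and retreat.

```bash
python3 -m crank '[[0,0,-0.06,0,2.6],[0,0,-0.06,0,3],[0,0,-0.06,0,3.5],[0,0,-0.06,0,4.5],[0,0,-0.06,0,5.5],[0,0,-0.06,0,6],[0,0,-0.06,0,6],[0,0,-1,0,6],[0,0,-3,0,6],[0,0,-6,0,6],[0,0,-9,0,6],[0,0,-9,0,6]]'
python3 - <<'E'
from h import *
p,d,W,k=grab('wrist');ps,ds,Ws,ks=grab('side');X=cloud(d,W,k)
u,v=[int(t) for t in proj([555,-51,95],W,k)];us,vs=[int(t) for t in proj([555,-30,90],Ws,ks)]
a=cv2.resize(p[v-75:v+45,u-40:u+40,::-1],(400,600),interpolation=cv2.INTER_CUBIC)
b=cv2.resize(ps[vs-40:vs+50,us-30:us+30,::-1],(400,600),interpolation=cv2.INTER_CUBIC)
cv2.imwrite('pics/w7.png',np.hstack([a,b]))
z=X[...,2];B=w2b(X);m=(abs(B[...,0]-8)<20)&(abs(B[...,1]+60)<8)&(z>100)&(z<150);print('ring top',z[m].max(),B[m].mean(0),B[m].min(0),B[m].max(0))
E
```

```text
time: 23.0
tool_pos: [563.5, -54.1, 219.2]
tcp_rot: [179.5, -0.0, 75.3]
ft_force: [0.4, -0.3, 0.5]
finger_gap: 60.3
grip_force: 0.0
ring top 137.97229518790513 [ 10.56262975 -59.19503195] [ -3.73471772 -62.51662047] [ 25.29013496 -57.13576981]
```

View pics/w7.png

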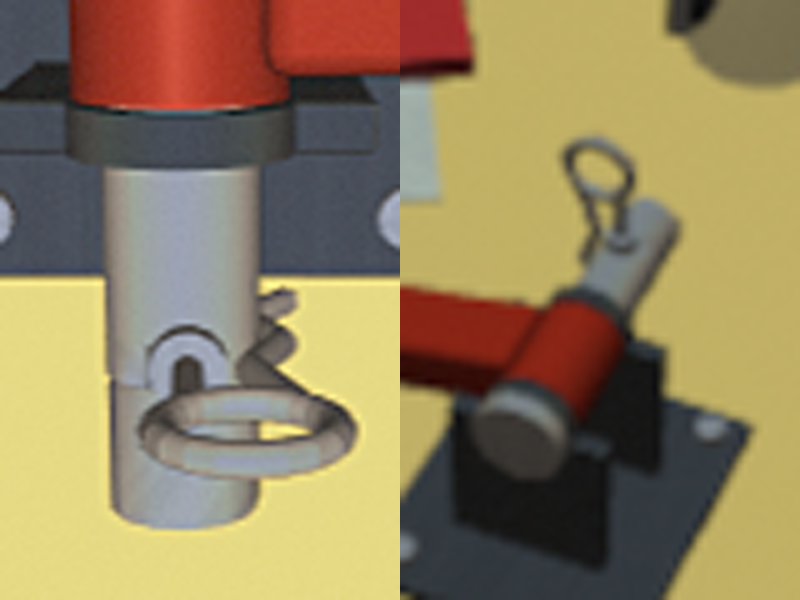

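The clip stands seated with its collar on the pin and its bent leg wrapped round. The ring top at 138 mm matches fully home, and the head is against the cheek.

```bash
python3 -c "
from bench import hand_in
print(hand_in())"
```

```text
the job is handed in; nothing more can be done
None
```

The pivot pin is home and the R-clip is seated through its cross-hole, with the collar on the pin and the bent leg over it. The highest force I read on the hold-down was about 12 N, and I handed the job in at about 23 s; no verdict came back.

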